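# Lock the bean mill's shaft on its flat

## Robot

A 6-joint arm with a two-finger parallel gripper is mounted at the origin on a cart in front of the work surface, level with it; the furniture and walls round the work are solid. World frame = base frame: x ahead of the robot, y to its left, z up, the work surface at z = 0. Lengths are in m, angles in rad, forces in N, time in s.
With the tool pointing down it reaches from about 0.35 to 0.875 m from the base axis. Payload 4.2 kg.
Tool frame: the origin (TCP) lies on the centre line of the jaws, within the pads' length; the fingertips stand 14 mm ahead of it and the grasp point (between the pads) lies 5 mm behind it; z points along the fingers, y is the line along which they close (so a half turn about z gives the same grasp; the last joint's range is limited). The gripper opens to 85 mm and grips with 20 to 120 N. Pads are 22 mm wide; open, the fingers measure 114 mm over their backs; the gripper's body (76 mm by 85 mm) begins 54 mm behind the grasp point. The pads swing forward as they close: fully open they stand 13 mm farther back than shut.
Start: joints at [-0.993, 0.385, 0.008, 0, -1.194, -0.259], TCP at [0.196, -0.593, 0.245] pointing down, gripper open.
Joint ranges: [-3.14, 3.14], [-1.21, 2.06], [-1.07, 1.41], [-3.16, 2.05], [-2.99, -0.16], [-3.1, 3.1]. Speed limits (rad/s): [2.79, 2.79, 3.14, 3.14, 3.14, 3.14].

## Interface

Orientations are given as a unit quaternion [w, x, y, z].
In Python, from rig import r, kinematics, monitor, grab_frame gives the robot as it stands. Calls block until the motion is done:
- r.move_pose(position, orientation): joint-space move of the TCP to a pose.
- r.movel(position, ori=None, max_speed=0.15): straight line of the TCP; ori=None keeps the orientation; max_speed is the mean speed in m/s.
- r.move_j(angles): joint-space move.
- r.set_gripper(opening): finger opening in m; the grip force is fixed at half the most; returns when the fingers have stopped.
- r.wait(seconds).
- kinematics.solve_ik(position, orientation): joint angles nearest the present ones, or None.
- monitor.read_state(): the state.
- grab_frame(name): name is "side" or "top" or "wrist"; returns a dict with "color" (384x512x3 uint8, red, green, blue), "depth" (384x512 float32, m along the optical axis (not along the pixel's ray), 0 where there is no reading), "K" (3x3 intrinsics, pixels), "k1" (the pictures are not rectified: a ray, as slopes to the right and down, at radius r is drawn at 1 + k1 r^2 times it, then the intrinsics apply), "xyz" and "orientation" of the camera in the world. Camera axes: x right, y down, z forward; pixel columns grow to the right and rows downward; lengths in m; the calibration is good to about 2 mm. A picture is of the moment at which its call begins.
A pose or a line that the arm cannot do raises r.MotionError and nothing moves.
- r.sign_off(): hands the job in; it is judged then, once.
The state is a dict: "time": time; "qpos": joint angles; "qvel": joint speeds; "effort": joint torques, N m; "position": TCP position; "eef_rot": TCP orientation; "contact_force": force on the tool from outside, world axes, zero at the start; "wrist_torque": the same for the moment, N m; "gripper_width": finger opening in m; "gripper_force": force on a finger pad.
Only numpy, scipy, OpenCV 4.12 (cv2) and the standard library are available. Lean on these libraries where they do the work, as an engineer would, in place of code of your own. Each camera call takes 0.05 s, during which the arm holds its last target. There are 200 camera calls.

## Task

The red bean mill has to be locked before its burrs are cleaned. Turn its crank until the white-painted flat on the shaft looks straight up at the brass lock screw, then take the yellow T-handled hex key from its wooden stand, fit it fully into the screw's hex recess and turn it clockwise until the screw is snug on the flat: by feel, firm but not forced. Let go and leave the key standing in the screw, and do not disturb the tamper, the green cup or the steel pitcher.

Things in the scene. Friction and masses are not known exactly. Their poses are not given: they have to be found in the camera images.
- mill: Hand-cranked bean mill fixed to the counter: red drum (100 mm across, at y +40..+150 mm; its neck is 149 mm high) on a dark plank 130 x 210 x 16 mm (y -50..+160 mm). Origin on the counter under the middle of the steel shaft collar (52 mm across, 26 mm wide); z up. The shaft lies level along y, 85 mm up; the crank is on the -y side.
- boss_top (a point): Middle of the top of the collar's round boss (33 mm across), 113 mm above the counter; the lock screw stands upright in it. Loose, the screw's mouth is about 4.5 mm above this point; it lands on the flat about level with it (within 1.2 mm), on the round of the shaft 3 mm higher.
- crank: Shaft, 24 mm across, with its crank; turns about the mill's y axis, friction 0.12 N m, stays where left. Origin on the shaft axis in the collar, y along the shaft, z = the way the flat (3 mm deep, white either side of the crank hub) looks. It starts 0.5 to 1.15 rad off upright, leaning to the mill's +x (away from the robot): turn it back to -x. Shaft height varies by 1.2 mm.
- crank_grip (a point): Middle of the crank's round wooden grip (17 mm thick, 56 mm long, parallel to the shaft), 60 mm from the shaft axis: at x -34.4, y -78, z +49.1 mm in the crank's frame. With the flat facing up the crank leans 35 degrees towards the robot.
- lock_screw: Brass lock screw, upright; hex recess 17 mm across flats, 12 mm deep. Origin at the middle of its mouth, z up; two of the recess's flats look along +x and -x, so the key fits at this yaw plus any multiple of 60 degrees (7 degrees of play). Clockwise from above it tightens and sinks 5 mm per rad. Loose at the start, by an amount that varies.
- screw_floor (a point): Floor of the screw's recess, 12 mm under its mouth. Feel: about 0.09 N m turns the loose screw (near 0 after half a second still). It lands on the flat after 0.6 to 1.3 rad, 0.6 rad sooner on the round; then the torque, read at rest, climbs from 0 by about 0.65 N m per rad. Snug is 0.09 to 0.15 N m; 0.18 is forced. Friction then holds it. Within 0.15 rad it pulls the flat true.
- hex_key: Hex key, about 0.25 kg, 120 mm long: steel hexagon 16 mm across flats, tapered over the last 3.5 mm to 10.4 mm, yellow flat-sided T-handle on top (76 mm along the key's x, 16 mm thick along y, 24 mm high). Origin at the tip, z up to the handle; two of its flats look along +x and -x. It starts upright in the stand.
- key_handle (a point): Middle of the key's T-handle, 108 mm above its tip on the key's axis.
- key_stand: Wooden block 70 x 70 x 45 mm on a rubber foot, fixed to the counter, with one round hole 21 mm across and 33 mm deep in the middle of its top, in which the hex key stands (tip 12 mm above the counter). Origin at the middle of its underside.
- tamper: Coffee tamper, steel foot 59 mm across, walnut handle, 94 mm tall. Origin in the middle of its underside. Bystander.
- espresso_cup: Green espresso cup with a handle, 65 x 91 x 52 mm. Origin under its middle. Bystander.
- pitcher: Small steel milk pitcher, 67 x 94 x 92 mm. Origin under its middle. Bystander.
Mind the look-alikes: they are no part of the job. What is shaped like the hex_key but pink or turquoise is not meant.

How it is judged:
On the way, in this order (a step that is already met when the one before it is completed fails the run):
1. the shaft's flat looks up at the lock screw (within 0.15 rad) (angle between the z axis of crank and the z axis of mill, either way round below 0.15 rad), for 0.3 s.
2. the key's tip is at least 8 mm down in the screw's recess (z of hex_key in the frame of lock_screw below -0.008 m and horizontal distance between hex_key and lock_screw below 0.004 m and angle between hex_key's own z axis and vertical below 0.25 rad), for 0.1 s.
3. the screw bears on the flat with more than 7 N, the key in it (contact force between lock_screw and crank above 7 N and angle between the z axis of crank and the z axis of mill, either way round below 0.12 rad and z of hex_key in the frame of lock_screw below -0.006 m), for 0.2 s.
At the end, for the whole second after the job is handed in: The screw bears on the shaft's flat with more than 7 N (held by its own friction), the flat faces it within 0.12 rad, and the key, let go and at rest, stands in the recess (tip at least 6 mm in, within 5 mm of the screw's axis, leaning less than 0.25 rad) (all of step 3 and horizontal distance between hex_key and lock_screw below 0.005 m and angle between hex_key's own z axis and vertical below 0.25 rad and linear speed of hex_key below 0.02 m/s); the robot touches nothing.
It fails at once if the lock screw is forced: it presses on the shaft with more than 40 N (about 0.19 N m on the key, read at rest) (contact force between lock_screw and crank above 40 N).
It fails at once if the tamper is moved more than 30 mm (distance of tamper from where it was at the start of the episode above 0.03 m).
It fails at once if the espresso cup is moved more than 30 mm (distance of espresso_cup from where it was at the start of the episode above 0.03 m).
It fails at once if the pitcher is moved more than 30 mm (distance of pitcher from where it was at the start of the episode above 0.03 m).
It also fails if it takes over 72 s, if anything falls off the work surface, if the arm or the gripper's body presses on something with over 40 N, if the wrist force passes 120 N, or if a joint passes its speed limit or range.

## Working session

There is one attempt and no reset: what is moved stays moved. The work goes in short steps, each a Python script; the robot and the scene stay as the last script left them, time stands still between calls to the robot, and variables do not carry over. Pictures are saved under pics/ and viewed, at most 10 in all, crops included, and the job is handed in when it is done.

```bash
ls; mkdir -p pics; cat > h.py <<'E'
import numpy as np, cv2
from scipy.spatial.transform import Rotation as R
from rig import r, kinematics, monitor, grab_frame
def Q(q): return R.from_quat([q[1],q[2],q[3],q[0]])
def q4(rot): x=rot.as_quat(); return [x[3],x[0],x[1],x[2]]
def cloud(f):
    h,w=f['depth'].shape; v,u=np.mgrid[0:h,0:w].astype(float)
    K=np.array(f['K']); pts=np.stack([u.ravel(),v.ravel()],1)[:,None]
    n=undist(f,pts[:,0]); d=f['depth'].ravel()[:,None]
    p=np.c_[n,np.ones(len(n))]*d
    return (Q(f['orientation']).apply(p)+np.array(f['xyz'])).reshape(h,w,3)
def undist(f,uv):
    K=np.array(f['K']); uv=np.atleast_2d(uv).astype(float)
    nd=np.c_[(uv[:,0]-K[0,2])/K[0,0],(uv[:,1]-K[1,2])/K[1,1]]
    n=nd.copy()
    for _ in range(20): n=nd/(1+f['k1']*(n**2).sum(1,keepdims=True))
    return n
def ray(f,uv):
    n=undist(f,uv); return np.array(f['xyz']),Q(f['orientation']).apply(np.c_[n,np.ones(len(n))])
def onplane(f,uv,z):
    o,d=ray(f,uv); return o+d*((z-o[2])/d[:,2])[:,None]
def proj(f,p):
    c=Q(f['orientation']).inv().apply(np.atleast_2d(p)-np.array(f['xyz'])); n=c[:,:2]/c[:,2:]
    n=n*(1+f['k1']*(n**2).sum(1,keepdims=True)); K=np.array(f['K'])
    return np.c_[n[:,0]*K[0,0]+K[0,2],n[:,1]*K[1,1]+K[1,2]]
def save(f,n,box=None,s=1):
    c=f['color'][...,::-1]
    if box: c=c[box[1]:box[3],box[0]:box[2]]
    cv2.imwrite('pics/'+n+'.png',cv2.resize(c,None,fx=s,fy=s,interpolation=cv2.INTER_CUBIC))
E
python3 - <<'E'
from h import *
import pickle
t=grab_frame('top');s=grab_frame('side')
pickle.dump((t,s),open('a.pkl','wb'))
im=np.hstack([t['color'],s['color']])[...,::-1]
cv2.imwrite('pics/a.png',np.vstack([t['color'],s['color']])[...,::-1] if 0 else cv2.resize(im,(800,300)))
save(t,'top');save(s,'side')
for f in(t,s):print(f['xyz'],f['orientation'],f['K'],f['k1'])
st=monitor.read_state();print(st)
E
```

```text
pics
[0.44020714 0.01817207 1.25007193] [-0.00735706  0.70948979 -0.70423559  0.02494671] [[425.44593763   0.         252.0226697 ]
 [  0.         425.44593763 189.58272701]
 [  0.           0.           1.        ]] -0.12804874625015256
[0.11411525 0.98039565 0.84370435] [ 0.07675231 -0.17134569  0.86971339 -0.45645192] [[374.63663917   0.         259.1616157 ]
 [  0.         374.63663917 185.56826835]
 [  0.           0.           1.        ]] -0.08676296351855525
{'time': 0.1, 'qpos': array([-9.93412222e-01,  3.85497632e-01,  6.78857700e-03, -4.21463135e-04,
       -1.19400006e+00, -2.58595147e-01]), 'qvel': array([ 3.12800022e-05, -3.11651879e-03,  3.23352622e-03,  2.30153464e-03,
        1.36903488e-03,  1.21061360e-03]), 'effort': array([-5.38432948e-05, -3.93319559e+01,  1.88929331e+01,  4.19797942e+00,
       -2.58869863e-03,  4.81383466e-06]), 'position': array([ 0.19574982, -0.59304898,  0.24433231]), 'eef_rot': array([-2.09212037e-04, -1.58643575e-01,  9.87335436e-01,  9.53563851e-04]), 'contact_force': array([ 0.26637383, -0.42337528, -0.53362396]), 'wrist_torque': array([-0.0003188 , -0.02328224,  0.009841  ]), 'gripper_force': 0.0, 'gripper_width': 0.08516931730647402}
```

View pics/top.png

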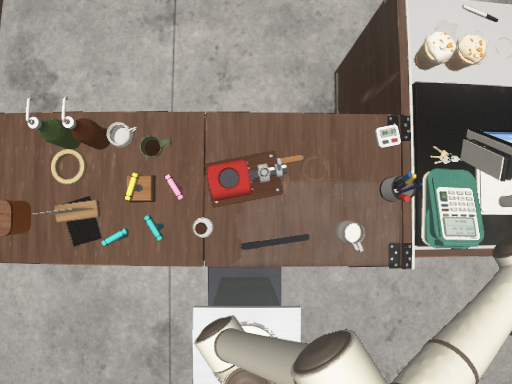

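View pics/side.png

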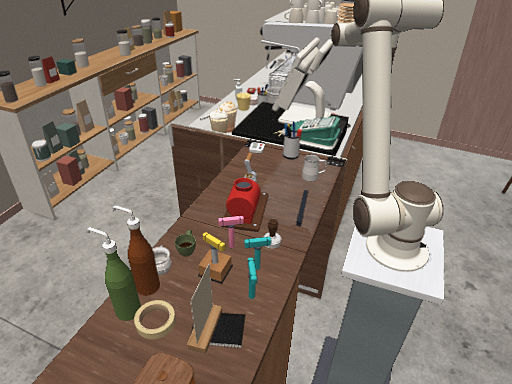

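The top view shows the mill at about (245,178), its collar at (265,172) and the grip at (290,159). The yellow key's handle is at (131,186) over its stand at (144,188). Look-alikes are pink at (173,187) and turquoise at (152,228) and (115,237). The side view agrees, with the yellow handle at (214,242).

```bash
cat > m.py <<'E'
from h import *
import pickle
t,s=pickle.load(open('a.pkl','rb'))
def hsv(f): return cv2.cvtColor(f['color'],cv2.COLOR_RGB2HSV)
def comp(m,box):
    k=np.zeros(m.shape,np.uint8);k[box[1]:box[3],box[0]:box[2]]=m[box[1]:box[3],box[0]:box[2]]
    n,l,st,c=cv2.connectedComponentsWithStats(k); i=1+st[1:,4].argmax(); return l==i
if __name__=='__main__':
    H=hsv(t); C=cloud(t)
    y=comp(cv2.inRange(H,(22,150,120),(34,255,255)),(115,165,150,210))
    S=hsv(s);ys=comp(cv2.inRange(S,(22,150,120),(34,255,255)),(195,225,235,260))
    for f,m in((t,y),(s,ys)):
        P=cloud(f)[m];print('yellow',m.sum(),np.median(P,0),P.min(0),P.max(0))
    # two-ray triangulation of handle centroids
    def c(m): v,u=np.nonzero(m);return [(u.min()+u.max())/2,(v.min()+v.max())/2]
    o1,d1=ray(t,c(y));o2,d2=ray(s,c(ys));A=np.c_[d1[0],-d2[0]];x=np.linalg.lstsq(A,o2-o1,rcond=None)[0]
    print(o1+x[0]*d1[0],o2+x[1]*d2[0])
    for n,p in dict(collar=(264,173),drum=(230,178),grip=(291,159),stand=(144,188)).items():print(n,C[p[1],p[0]])
    r_=comp(cv2.inRange(H,(0,150,80),(8,255,255)),(195,140,290,215)); P=C[r_];print('red',P[:,:2].min(0),P[:,:2].max(0))
    (a,b,w)=cv2.minAreaRect(np.argwhere(r_)[:,::-1].astype(np.float32));print(a,b,w)
    bl=(np.abs(C[...,2]-0.016)<.006);bl[:,:200]=0;bl[:,320:]=0;bl[:140]=0;bl[215:]=0
    print('plank',bl.sum(),C[bl].min(0),C[bl].max(0), cv2.minAreaRect(C[bl][:,:2].astype(np.float32)))
E
python3 m.py
```

```text
yellow 23 [0.49847883 0.30369667 0.13106525] [0.44020714 0.01817207 0.12707749] [0.51960367 0.31056045 1.25007193]
yellow 174 [0.49538269 0.31737945 0.13006138] [0.46137949 0.29699041 0.1110851 ] [0.53245791 0.33026149 0.13529281]
[0.49781546 0.30733286 0.11761332] [0.49964614 0.30807699 0.11789645]
collar [ 0.5373159  -0.04191858  0.11067447]
drum [0.52097005 0.04852433 0.13928559]
grip [ 0.57096339 -0.10986869  0.15265335]
stand [0.4975083  0.29572609 0.04424001]
red [ 0.44020714 -0.01028889] [0.58477314 0.12174987]
(228.76922607421875, 179.34613037109375) (36.673709869384766, 41.77273178100586) 78.69007110595703
plank 1264 [ 0.44826081 -0.1026986   0.01007344] [0.61059329 0.12541841 0.0219876 ] ((0.5294119119644165, 0.012188054621219635), (0.12994614243507385, 0.2097448855638504), 11.55026626586914)
```

```bash
cat >> h.py <<'E'
def down(yaw):
    "tool pointing down, tool y (closing line) at world yaw"
    y=np.array([np.cos(yaw),np.sin(yaw),0]);z=np.array([0,0,-1.]);x=np.cross(y,z)
    return q4(R.from_matrix(np.c_[x,y,z]))
def pickyaw(p,yaw,extra=0):
    best=None
    for k in(0,np.pi):
        q=kinematics.solve_ik(p,down(yaw+k))
        if q is not None and (best is None or abs(q[5]-extra)<abs(best[0][5]-extra)): best=(q,yaw+k)
    return best
E
python3 - <<'E'
from h import *
import pickle
yaw=np.radians(11.55)
q,yw=pickyaw([0.50,-0.06,0.36],yaw);print(q,yw)
r.move_pose([0.50,-0.06,0.36],down(yw))
w=grab_frame('wrist');pickle.dump(w,open('w1.pkl','wb'));save(w,'w1')
print(w['xyz'],Q(w['orientation']).as_matrix().round(3),w['K'][0],w['k1'],monitor.read_state()['position'],monitor.read_state()['time'])
E
```

```text
[ 0.20347679  0.11190865 -0.07472634  0.         -1.38416134 -0.00189126] 3.343178182195138
[ 0.5135155  -0.12470765  0.48912926] [[-0.98  -0.194 -0.053]
 [-0.201  0.946  0.254]
 [ 0.001  0.259 -0.966]] [271.94300067   0.         256.18059706] 0.006373244204806681 [ 0.49994926 -0.06066121  0.3597626 ] 2.3833
```

View pics/w1.png

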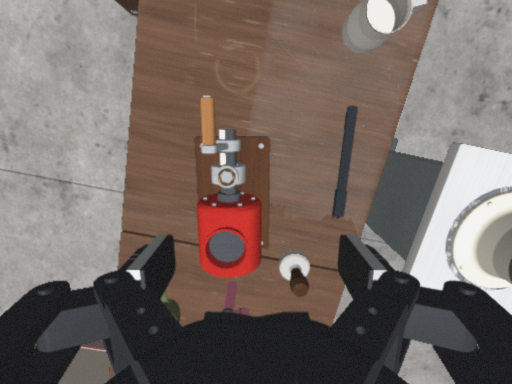

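The wrist view shows the brass screw ring at (227,178), the orange grip from (203,97) to (210,145), the drum at (230,245), and the tamper at (296,270).

```bash
python3 - <<'E'
from h import *
from m import hsv,comp
import pickle
w=pickle.load(open('w1.pkl','rb'));t,s=pickle.load(open('a.pkl','rb'))
C=cloud(w);H=hsv(w)
g=comp(cv2.inRange(H,(8,120,120),(22,255,255)),(190,85,225,150))
P=C[g];print('grip',g.sum(),np.median(P,0))
top=np.percentile(P[:,2],90);P=P[P[:,2]<.3]
rc=cv2.minAreaRect(np.argwhere(g)[:,::-1].astype(np.float32));print(rc,top)
print('grip rect',cv2.minAreaRect(P[:,:2].astype(np.float32)))
# same in top view (independent view), ray crossing
H2=hsv(t);g2=comp(cv2.inRange(H2,(8,130,140),(20,255,255)),(275,150,305,170));print(g2.sum())
c=lambda m:cv2.minAreaRect(np.argwhere(m)[:,::-1].astype(np.float32))[0]
o1,d1=ray(t,c(g2));o2,d2=ray(w,c(g));x=np.linalg.lstsq(np.c_[d1[0],-d2[0]],o2-o1,rcond=None)[0];print('cross',o1+x[0]*d1[0],o2+x[1]*d2[0])
bl=np.abs(C[...,2]-0.016)<.005;bl[:,:185]=0;bl[:,280:]=0;bl[:130]=0;bl[250:]=0
bl=cv2.morphologyEx(bl.astype(np.uint8),cv2.MORPH_OPEN,np.ones((3,3)))>0
print('plank',bl.sum(),cv2.minAreaRect(C[bl][:,:2].astype(np.float32)))
b=np.abs(C[165:192,212:242,2]-.113)<.008;Pb=C[165:192,212:242][b];print('boss',b.sum(),Pb.min(0),Pb.max(0),Pb.mean(0),cv2.minEnclosingCircle(Pb[:,:2].astype(np.float32)),np.percentile(Pb[:,2],[5,25,50,75,95]))
print('screw px at z.1175',onplane(w,[(227,178)],.1175))
print('drumtop',onplane(w,[(227,246)],.149))
save(w,'w1c',(185,85,265,260),3.4)
E
```

```text
grip 631 [ 0.57068001 -0.11317272  0.1512568 ]
((207.12808227539062, 120.95822143554688), (46.41262435913086, 13.657302856445312), 87.87889862060547) 0.15292911668318632
grip rect ((0.586154580116272, -0.1125374510884285), (0.045577384531497955, 0.06888480484485626), 11.237147331237793)
98
cross [ 0.57381414 -0.11238444  0.13722456] [ 0.57322902 -0.11219465  0.13713205]
plank 2931 ((0.5276663303375244, 0.011434987187385559), (0.12981531023979187, 0.20764607191085815), 11.61943244934082)
boss 473 [ 0.52036854 -0.05895764  0.10504269] [ 0.55646473 -0.02662562  0.12072978] [ 0.53800477 -0.0434993   0.11340617] ((0.5385111570358276, -0.042371414601802826), 0.02004641853272915) [0.1062783  0.11121274 0.11318824 0.11599139 0.11912051]
screw px at z.1175 [[ 0.53759514 -0.04117962  0.1175    ]]
drumtop [[0.51912976 0.0449637  0.149     ]]
```

View pics/w1c.png

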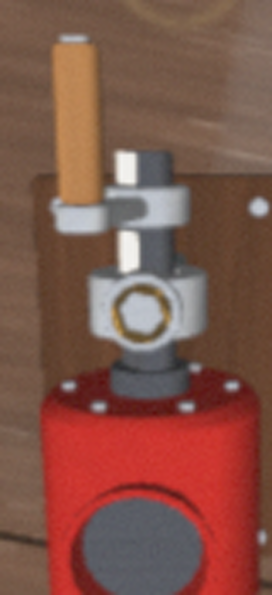

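```bash
cat >> h.py <<'E'
MO=np.array([0.5385,-0.0425]);MY=np.radians(11.6)
def mill(x,y,z): c,s=np.cos(MY),np.sin(MY); return [MO[0]+c*x-s*y,MO[1]+s*x+c*y,z]
def log(*a):
    st=monitor.read_state();print(*a,'t%.2f'%st['time'],np.round(st['position'],4),'F',np.round(st['contact_force'],1),'M',np.round(st['wrist_torque'],3),'g%.4f'%st['gripper_width'],round(float(st['gripper_force']),1))
    return st
E
python3 - <<'E'
from h import *
P=lambda a,h=0: mill(.06*np.sin(a),-.079,.085+.06*np.cos(a)-.003+h)
a0=np.radians(16.7);yw=MY+np.pi;o=down(yw)
r.set_gripper(.05)
r.move_pose(P(a0,.06),o);r.movel(P(a0),o,.12);log('down')
r.set_gripper(.024);log('cage')
for a in np.linspace(a0,np.radians(-36),6)[1:]:
    r.movel(P(a),o,.06);log(round(a,2))
r.set_gripper(0.0);log('closed')
r.set_gripper(.04);r.movel(P(np.radians(-36),.05),o,.15)
r.move_pose([0.50,-0.06,0.33],o)
w=grab_frame('wrist')
import pickle;pickle.dump(w,open('w2.pkl','wb'))
save(w,'w2c',(170,40,290,250),2.7);log('end')
E
```

```text
down t4.24 [ 0.5721 -0.1162  0.1409] F [ 0.9 -0.5  0.4] M [-0.018 -0.013 -0.012] g0.0498 0.0
cage t4.61 [ 0.5715 -0.1164  0.1399] F [-0.8 -0.  -0. ] M [0.007 0.031 0.033] g0.0240 0.0
0.11 t4.94 [ 0.5601 -0.1187  0.1419] F [-0.4 -0.5 -1.9] M [ 0.05  -0.017 -0.019] g0.0242 0.1
-0.08 t5.28 [ 0.5491 -0.1209  0.1416] F [-0.4 -0.3  0.2] M [ 0.005  0.006 -0.027] g0.0240 0.0
-0.26 t5.61 [ 0.5382 -0.1231  0.1395] F [-0.4 -0.3 -0.6] M [-0.037 -0.003  0.006] g0.0241 0.0
-0.44 t5.94 [ 0.5278 -0.1252  0.1356] F [ 0.3 -0.   0.3] M [ 0.056  0.006 -0.021] g0.0239 0.0
-0.63 t6.28 [ 0.5185 -0.1271  0.13  ] F [ 0.3 -0.3 -0.1] M [-0.004  0.013  0.023] g0.0238 0.0
closed t6.51 [ 0.52   -0.1269  0.1303] F [ 1.9  1.2 -0.8] M [ 0.082 -0.591 -0.008] g0.0150 58.4
end t8.10 [ 0.4992 -0.06    0.3279] F [ 0.4 -0.2 -0.4] M [-0.022  0.015  0.043] g0.0399 0.0
```

View pics/w2c.png

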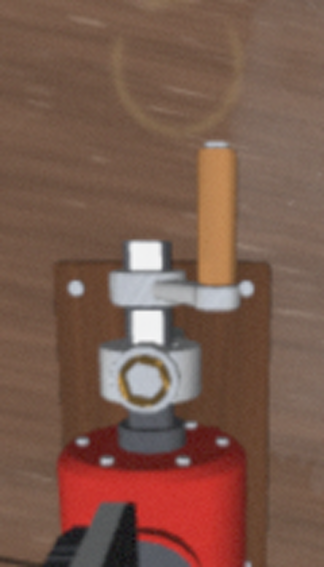

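The flat (white, 130–168 by 240–345 in the crop) now looks up, with even margins. The brass ring is centred at (146,381) in the crop. Next are close views of the screw recess and the key.

```bash
python3 - <<'E'
from h import *
from m import hsv,comp
import pickle
w=pickle.load(open('w2.pkl','rb'));C=cloud(w)
g=comp(cv2.inRange(hsv(w),(8,120,120),(22,255,255)),(235,85,265,150));P=C[g];P=P[P[:,2]<.3]
m=np.median(P,0)-[0,0,.0075]; d=m[:2]-MO;xm=d@[np.cos(MY),np.sin(MY)];print('grip',m,'xm',xm,'ang',np.arctan2(xm,m[2]-.085)+np.radians(35))
r.set_gripper(.085)
r.move_pose(mill(0,-.015,.195),down(MY+np.pi));log('s')
a=grab_frame('wrist')
r.move_pose(mill(0,-.0,.30),down(MY+np.pi))
K=[.4985,.3075]
q,yw=pickyaw([K[0],K[1]-.03,.30],MY);print(q,yw)
r.move_pose([K[0],K[1]-.03,.30],down(yw));b=grab_frame('wrist')
pickle.dump((a,b),open('w3.pkl','wb'));log('k')
for f,p in((a,mill(0,0,.1175)),(b,[*K,.12])):print(proj(f,[p]))
u,v=proj(a,[mill(0,0,.1175)])[0].astype(int);A=cv2.resize(a['color'][v-40:v+40,u-40:u+40],(560,560),interpolation=cv2.INTER_CUBIC)
u,v=proj(b,[[*K,.12]])[0].astype(int);v0=max(v-80,0);u0=max(u-35,0);B=cv2.resize(b['color'][v0:v0+160,u0:u0+70],(240,560),interpolation=cv2.INTER_CUBIC);print(u0,v0)
cv2.imwrite('pics/w3.png',np.hstack([A,B])[...,::-1])
E
```

```text
grip [ 0.51989343 -0.12363222  0.13488152] xm -0.03454043054434657 ang 0.005224749410590368
s t9.24 [ 0.5423 -0.0573  0.196 ] F [ 0.2 -0.5  1.2] M [-0.024 -0.026  0.008] g0.0848 0.0
[ 0.79183623  0.25821755 -0.03786697  0.         -1.2747118  -0.58937804] 3.344050846821135
k t11.07 [0.4989 0.2764 0.2999] F [ 0.6 -0.2 -0.2] M [ 0.006 -0.011 -0.045] g0.0849 0.0
[[257.54479359 223.48016555]]
[[251.24334469 204.33957238]]
216 124
```

View pics/w3.png

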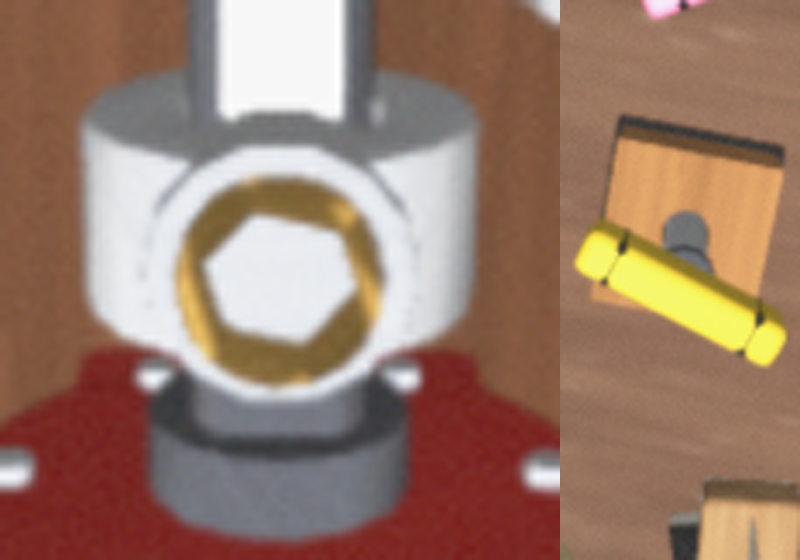

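The close view shows the hex recess clearly: corners in the left crop at about (265,213), (338,225), (358,283), (302,343), (225,320), (203,265), and the ring centre at (280,281). In the right crop the yellow handle runs from (595,250) to (770,340), and its shank enters the stand near (685,230).

```bash
python3 - <<'E'
from h import *
from m import hsv,comp
import pickle
a,b=pickle.load(open('w3.pkl','rb'))
u0,v0=proj(a,[mill(0,0,.1175)])[0].astype(int)-40
# hex: bright grey floor inside brass ring
H=hsv(a);k=np.zeros(H.shape[:2],np.uint8);cv2.circle(k,(u0+40,v0+40),13,255,-1)
m=((H[...,1]<60)&(k>0))
up=cv2.resize(H[v0:v0+80,u0:u0+80,1],(640,640),interpolation=cv2.INTER_CUBIC)
kk=cv2.resize(k[v0:v0+80,u0:u0+80],(640,640))
mm=((up<70)&(kk>0)).astype(np.uint8);mm=comp(mm,(0,0,640,640)).astype(np.uint8)
ct=max(cv2.findContours(mm,0,2)[0],key=cv2.contourArea);hull=cv2.convexHull(ct)
for e in np.linspace(.02,.1,9):
    ap=cv2.approxPolyDP(hull,e*cv2.arcLength(hull,True),True)[:,0]
    if len(ap)<=6:break
hand=np.array([(265,213),(338,225),(358,283),(302,343),(225,320),(203,265)])/7.+[u0-.43,v0-.43]
for c in(ap/8.+[u0-.44,v0-.44],hand):
    W=onplane(a,c,.107)[:,:2];E=np.roll(W,-1,0)-W;L=np.linalg.norm(E,axis=1)
    an=np.degrees(np.arctan2(E[:,1],E[:,0]));print('corners',len(c),W.mean(0),'edges',(L*1e3).round(1),(an%60).round(1),'normal yaw mod60',np.degrees(np.angle((L*np.exp(6j*np.radians(an))).sum())/6+np.pi/6)%60)
br=cv2.inRange(H,(12,110,60),(28,255,255));br=comp(br,(u0+20,v0+20,u0+60,v0+60))
hb=cv2.convexHull(np.argwhere(br)[:,::-1].astype(np.float32));el=cv2.fitEllipse(hb);print('ring',el,onplane(a,[el[0]],.1175),'MO',MO)
# key
y=comp(cv2.inRange(hsv(b),(22,150,100),(36,255,255)),(200,150,310,260));C=cloud(b);P=C[y];print(y.sum(),'ztop',np.percentile(P[:,2],[5,25,50,75,95]))
z=np.percentile(P[:,2],80)
T=P[(P[:,2]>z-.006)&(P[:,2]<z+.008)];rc=cv2.minAreaRect(T[:,:2].astype(np.float32));print(rc,T.mean(0))
X=T[:,:2]-T[:,:2].mean(0);e=np.linalg.svd(X,full_matrices=False)[2][0];print('handle yaw',np.degrees(np.arctan2(e[1],e[0]))%180)
hr=cv2.minAreaRect(np.argwhere(y)[:,::-1].astype(np.float32));print(hr,onplane(b,[hr[0]],.125))
st=(np.abs(C[...,2]-.045)<.005);st[:150]=0;st[240:]=0;st[:,:205]=0;st[:,300:]=0
print('stand',cv2.minAreaRect(C[comp(st.astype(np.uint8),(0,0,512,384))][:,:2].astype(np.float32)))
E
```

```text
corners 6 [ 0.5389276  -0.03934229] edges [12.2  6.6  9.3 11.9  6.3  8.6] [53.  51.6 58.4 47.7 54.9 57.6] normal yaw mod60 23.586980600321198
corners 6 [ 0.53852705 -0.0398257 ] edges [ 9.   7.9 10.4 10.   7.7 10.1] [ 1.9  0.2  0.9 54.   1.8 53.2] normal yaw mod60 28.478094619072785
ring ((256.3928527832031, 222.7001190185547), (28.11174774169922, 28.413000106811523), 11.714484214782715) [[ 0.53955725 -0.04297203  0.1175    ]] MO [ 0.5385 -0.0425]
738 ztop [0.11869712 0.1288866  0.13152726 0.13242007 0.13332045]
((0.49749594926834106, 0.309132844209671), (0.016385097056627274, 0.07569101452827454), 74.27207946777344) [0.49361406 0.30894299 0.13155436]
handle yaw 161.8382086560103
((251.48800659179688, 207.4938201904297), (64.8951416015625, 16.324806213378906), 27.255327224731445) [[0.49767942 0.30970265 0.125     ]]
stand ((0.49750378727912903, 0.3020968437194824), (0.06989919394254684, 0.055009402334690094), 0.5189403891563416)
```

```bash
python3 - <<'E'
from h import *
import pickle
K=[.4976,.3095];yw=np.radians(164.3+90)
r.set_gripper(.04)
r.move_pose([*K,.19],down(yw));r.movel([*K,.116],down(yw),.1);log('at')
r.set_gripper(0);log('grip')
r.movel([*K,.165],down(yw),.08);log('lift');r.movel([*K,.27],down(yw),.2)
yi=np.radians(146+90);p=[.5388,-.0425]
r.move_pose([*p,.29],down(yi));r.movel([*p,.1175+.104+.03],down(yi),.1);log('above')
r.wait(.3);log('still')
w=grab_frame('wrist');s=grab_frame('side');pickle.dump((w,s),open('w4.pkl','wb'))
u,v=proj(w,[[*p,.125]])[0].astype(int);print(u,v)
A=cv2.resize(w['color'][max(v-90,0):max(v-90,0)+160,u-80:u+80],(560,560),interpolation=cv2.INTER_CUBIC);print(u-80,max(v-90,0))
u,v=proj(s,[[*p,.18]])[0].astype(int);B=cv2.resize(s['color'][v-40:v+40,u-17:u+17],(238,560),interpolation=cv2.INTER_CUBIC);print(u-17,v-40)
cv2.imwrite('pics/w4.png',np.hstack([A,B])[...,::-1])
E
```

```text
at t13.46 [0.4981 0.3099 0.1167] F [ 0.6  0.2 -0. ] M [ 0.052  0.037 -0.04 ] g0.0398 0.0
grip t13.79 [0.4983 0.3101 0.1173] F [0.8 0.3 4.8] M [0.021 0.009 0.023] g0.0191 58.6
lift t14.56 [0.4971 0.3091 0.1644] F [ 0.2 -0.3 -3. ] M [-0.026  0.009 -0.045] g0.0187 58.9
above t17.10 [ 0.5393 -0.042   0.2518] F [-0.7 -0.3 -2.1] M [ 0.028 -0.029 -0.004] g0.0189 58.9
still t17.40 [ 0.539  -0.0425  0.2521] F [ 0.6 -0.1 -1.7] M [-0.061 -0.01   0.058] g0.0187 58.9
256 191
176 101
232 119
```

View pics/w4.png

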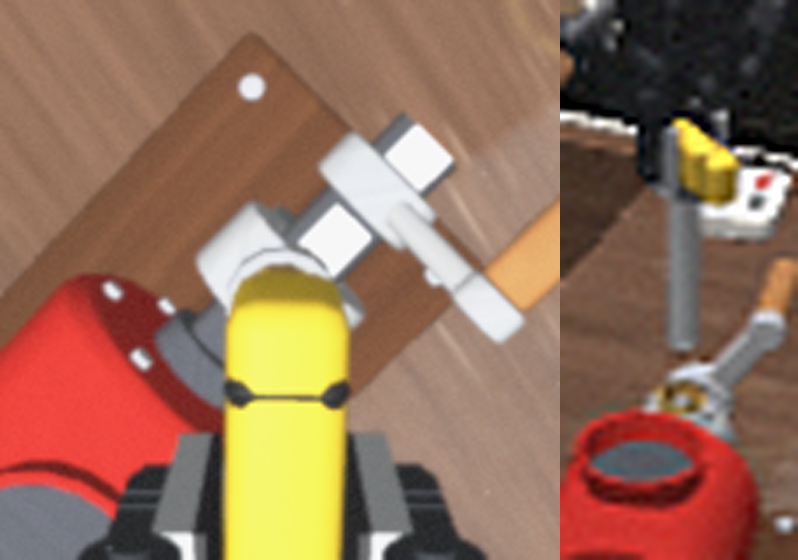

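The key hangs upright. In the side crop its tip is at (683,345), directly above the brass ring at (684,397), and the handle sides are parallel to the pads. I'll lower it with force checks.

```bash
python3 - <<'E'
from h import *
o=down(np.radians(236));p=np.array([.5388,-.0425])
r.movel([*p,.226],o,.06)
f0=np.mean([monitor.read_state()['contact_force'][2] for _ in range(5)])
for z in np.arange(.224,.2085,-.002):
    r.movel([*p,z],o,.02);st=log(round(z,4))
    if st['contact_force'][2]>f0+12: print('stop');break
E
```

```text
0.224 t18.32 [ 0.5389 -0.0425  0.2242] F [-0.3 -0.  -2.7] M [0.004 0.02  0.028] g0.0188 58.9
0.222 t18.57 [ 0.5387 -0.0425  0.2219] F [-0.4 -0.4 -2.5] M [ 0.007  0.007 -0.036] g0.0184 58.9
0.22 t18.82 [ 0.5388 -0.0425  0.2198] F [ 0.8  0.3 -3.2] M [-0.023  0.    -0.009] g0.0185 58.9
0.218 t19.07 [ 0.5388 -0.0425  0.2178] F [ 0.4 -0.7 -3.4] M [ 0.013 -0.089  0.036] g0.0188 58.9
0.216 t19.32 [ 0.5388 -0.0424  0.2159] F [ 0.4  0.3 -2.3] M [ 0.076 -0.131  0.003] g0.0187 58.9
0.214 t19.57 [ 0.5388 -0.0425  0.2138] F [ 2.  -0.3 -2.9] M [ 0.103 -0.133 -0.037] g0.0185 58.9
0.212 t19.82 [ 0.5388 -0.0425  0.2118] F [ 0.3  0.4 -2.9] M [ 0.115 -0.129 -0.008] g0.0188 58.9
0.21 t20.07 [ 0.5395 -0.0426  0.2111] F [-0.1 -0.1  2.7] M [-0.061  0.047  0.038] g0.0189 59.6
```

```bash
cat >> h.py <<'E'
def rest(w=.4,n=16):
    r.wait(w);M=[];F=[]
    for _ in range(n):
        r.wait(.02);s=monitor.read_state();M.append(s['wrist_torque'][2]);F.append(s['contact_force'])
    return np.mean(M),np.std(M)/n**.5,np.mean(F,0),s
E
cat > turn.py <<'E'
from h import *
import sys,json
p=[.5388,-.0425]
def turn(th,spd=.0025,z0=.2115):
    r.movel([*p,z0-.005*th],down(np.radians(236)-th),spd)
def show(th,*a):
    m,e,F,s=rest(*a);y=Q(s['eef_rot']).as_matrix()[:,1]
    print('th %.3f act %.3f M %.3f+-%.3f F %s z %.4f t %.2f'%(th,(np.radians(236)-np.arctan2(y[1],y[0]))%(2*np.pi),m,e,F.round(1),s['position'][2],s['time']),flush=True);return m
E
python3 - <<'E'
from turn import *
turn(0,.005);b=show(0)
turn(.3);show(.3)
turn(.55);show(.55)
for th in np.arange(.65,1.1,.1):
    turn(th);m=show(th,.4,10)
    if m-b>.035:break
E
```

```text
th 0.000 act 0.000 M 0.006+-0.007 F [ 0.5  0.6 -1.9] z 0.2113 t 21.19
th 0.300 act 0.300 M 0.037+-0.007 F [0.4 0.2 3.2] z 0.2104 t 22.51
th 0.550 act 0.549 M 0.002+-0.007 F [ 0.1 -0.   5.2] z 0.2091 t 23.74
th 0.650 act 0.649 M 0.014+-0.008 F [0.2 0.1 5.2] z 0.2086 t 24.62
th 0.750 act 0.749 M -0.007+-0.008 F [0.2 0.2 5.1] z 0.2081 t 25.51
th 0.850 act 0.849 M -0.010+-0.011 F [0.2 0.1 5.6] z 0.2075 t 26.39
th 0.950 act 0.949 M 0.023+-0.009 F [0.3 0.2 5.4] z 0.2071 t 27.27
th 1.050 act 1.049 M 0.062+-0.009 F [ 0.1 -0.1  6.2] z 0.2068 t 28.16
```

```bash
python3 - <<'E'
from turn import *
b=.004
show(1.05,.2,30)
for th in np.arange(1.08,1.25,.03):
    turn(th,.0015);m=show(th,.5,40)
    if m-b>.108:break
E
```

```text
th 1.050 act 1.049 M 0.072+-0.006 F [-0.   0.1  6.1] z 0.2068 t 28.86
th 1.080 act 1.079 M 0.121+-0.005 F [-0.1  0.   6.3] z 0.2067 t 30.27
```

```bash
python3 - <<'E'
from turn import *
import pickle
show(1.08,.1,40)
r.set_gripper(.06);log('open')
p0=monitor.read_state()['position']
r.movel([p0[0],p0[1],.30],None,.1);log('up')
o=down(MY+np.pi);r.move_pose(mill(0,.0,.36),o);r.wait(.3)
w=grab_frame('wrist');s=grab_frame('side');pickle.dump((w,s),open('w5.pkl','wb'))
u,v=proj(w,[mill(0,0,.16)])[0].astype(int);A=cv2.resize(w['color'][v-70:v+70,u-60:u+60],(480,560),interpolation=cv2.INTER_CUBIC)
u,v=proj(s,[mill(0,0,.15)])[0].astype(int);B=cv2.resize(s['color'][v-40:v+40,u-22:u+22],(308,560),interpolation=cv2.INTER_CUBIC)
cv2.imwrite('pics/w5.png',np.hstack([A,B])[...,::-1])
E
```

```text
th 1.080 act 1.079 M 0.118+-0.006 F [-0.   0.1  6.3] z 0.2067 t 31.04
open t31.52 [ 0.5385 -0.0425  0.2057] F [ 0.2 -0.6 -0.3] M [-0.008 -0.029 -0.022] g0.0602 0.0
up t32.61 [ 0.5381 -0.0425  0.2992] F [ 1.  -0.3  0.4] M [-0.032 -0.041  0.032] g0.0598 0.0
```

View pics/w5.png

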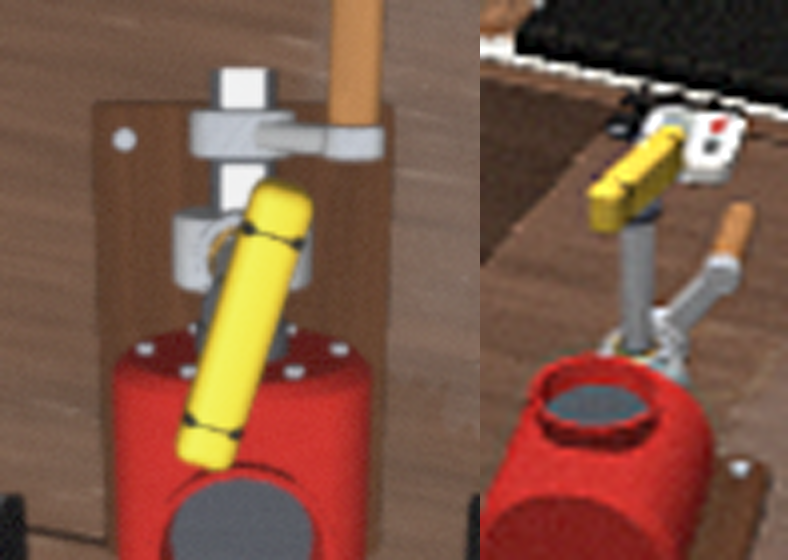

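The key stands upright in the screw (handle at about (245,325) in the wrist crop), the white flat still faces up, and the gripper is clear.

```bash
python3 -c "
from h import *
print(r.sign_off())"
```

```text
the job is handed in; nothing more can be done
None
```

The mill is locked and the job is handed in: the flat faces up, the lock screw read about 0.12 N m at rest (snug), and the yellow key stands released in the screw; no verdict came back.

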